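Spread the sprung plates of a glue-up jig with a stepped gauge and hold it

TASK

Take the stepped gauge (the one with the flat rectangular wooden grip) out of the rack and slide its blade straight down between the two sprung plywood plates of the glue-up jig, thin end first, until the thick part of the blade sits snugly between them and pushes both plates apart, with the underside of its wooden shoulder still about a centimetre above the plates' tops. Finish while holding it still and upright at that depth, not letting go, so that a workmate can run in the glue; leave the other gauge and everything else on the bench where it is.

Things in the scene. Friction and masses are not known exactly. Their poses are not given: they have to be found in the camera images.
- gauge_grip (a point): Centre of the stepped gauge's grip: a flat upright wooden block 36 (x) x 20 (y) x 50 (z) mm. Under it a wooden shoulder 52 x 32 x 12 mm, underside 37 mm below this point. z up, y across the blade's thickness; a half turn about z looks the same. Mass about 150 g. It starts hanging upright by its shoulder in one of the rack's two slots; lift it straight up over 80 mm to clear.
- gauge_tip (a point): Middle of the lower end of the stepped gauge's steel blade, 117 mm below gauge_grip, same axes. The blade is 30 mm wide (x) and 80 mm long below the shoulder: 10 mm thick (y) for the upper 35 mm, tapering over the next 20 mm, 3 mm thick for the last 25 mm.
- rack: Fixed wooden rack: a 90 x 250 x 12 mm board, top 104 mm above the bench, on two end boards. Origin under its centre on the bench, y along its length, z up. Its two slots (34 x 14 mm) are at y = +60 and -60 mm; either gauge may hang in either.
- gap (a point): Point in the middle of the gap between the jig's two plates, at mid-length, level with their tops, 128 mm above the bench. x runs along the gap, y across it, z up. The gap is 4 mm wide when shut; the upper inner edges are bevelled (6 mm wide, 12 mm deep), so its mouth is 16 mm wide. The blade enters from above, its thickness across the gap (gauge y along this y, either way round).
- jig: The fixed glue-up jig: base board 150 (x) x 220 (y) x 18 mm, two sprung plywood plates on edge side by side over its middle, each 120 mm long (x), 18 mm thick, from 22 to 128 mm above the bench; uprights 108 mm high behind them, outermost in y. Origin under its centre on the bench, z up.
- plate_left (a joint): Outward travel (m) of the plywood plate on the gap's +y side: 0 shut, up to 0.012. A spring pushes it inward with 3 N when shut and 0.5 N more per mm. The gauge's thick part opens each plate by about 0.003 when centred.
- plate_right (a joint): The same for the plate on the gap's -y side, which moves to -y as it opens.
- thin_grip (a point): Centre of the grip of the other gauge, in the rack's other slot: a round knob 26 mm across and 34 mm high over the same shoulder, with a blade 3 mm thick all the way. Not to be moved.
- glue: Bystander: white glue bottle, 56 mm across, 120 mm high. Origin at its underside.
- tub: Bystander: orange open tub of screws, 80 x 110 x 45 mm. Origin at its underside.
- offcut: Bystander: plywood offcut, 110 x 50 x 18 mm, lying flat. Origin at its underside.
Mind the look-alikes: they are no part of the job. What is shaped like the part that bears gauge_grip but green or pink is not meant.

How it is judged:
By the outcome, as a careful person would: the job done as asked, in the order asked, and still so for the second after the job is handed in, while the arm keeps its last pose, push and grip.
It also fails if it takes over 45 s, if anything falls off the work surface, if the arm or the gripper's body presses on something with over 40 N, if the wrist force passes 120 N, or if a joint passes its speed limit or range.

ROBOT

A 6-joint arm with a two-finger parallel gripper is mounted at the origin on the work surface. World frame = base frame: x ahead of the robot, y to its left, z up, the work surface at z = 0. Lengths are in m, angles in rad, forces in N, time in s.
With the tool pointing down it reaches from about 0.35 to 0.775 m from the base axis. Payload 7.3 kg.
Tool frame: the origin (TCP) lies at the very end of the fingers, on their centre line; the grasp point (between the pads) lies 19 mm behind it; x points along the fingers, y is the direction in which the jaws open and shut, and the axes are right-handed (so a half turn about x gives the same grasp; the last joint's range is limited). The gripper opens to 92 mm and grips with 3 to 60 N. Pads are 19 mm wide; open, the fingers measure 130 mm over their backs; the gripper's body (75 mm by 190 mm) begins 47 mm behind the grasp point.
Start: joints at [-1.301, 0.342, 1.524, -0, 1.275, -0.146], TCP at [0.212, -0.48, 0.227] pointing down, gripper open.
Joint ranges: [-2.53, 2.53], [-0.77, 2.02], [0.04, 2.7], [-1, 4.14], [0.28, 2.66], [-3.11, 3.11]. Speed limits (rad/s): [2.57, 2.57, 3.14, 3.14, 3.14, 3.14].

INTERFACE

Orientations are given as [roll, pitch, yaw] about the fixed x, y, z axes, in that order (R = Rz(yaw) Ry(pitch) Rx(roll)).
In Python, from cell import robot gives the robot as it stands.
- The arm moves only by the tool play_rows, never from a script. Its argument "moves" is a list that holds one entry, the list of rows, each a list of 5 numbers: the shift along the tool's x, y, z in m, then the turn about the tool's x in degrees, then the opening, from -1 (shut) to 1 (fully open), so that 0 is half open. A call has exactly 10 rows; each row shifts and turns the pose as measured when the row begins, along the tool's axes as they then stand; what a row does not reach is not made up. A row lasts 1/10 s, in which the tool goes at most 50 mm and 8.59 degrees, less where a joint would pass 70% of its speed; a pose out of reach is approached as far as the arm can. A call with a gripper value outside its range is refused whole. The fingers move at their own pace and stop on an object; "grip_force" is the grip in N (left out, the last holds). Time passes only in rows, so rows that do not move let the fingers close, or fill a call up. It gives the time, the measured TCP pose, the force and the opening at its end, in the units of the state.
- robot.observe(): the state, without advancing time (a new reading comes with each control period).
- robot.read_camera(name): name is "side" or "top"; returns the picture (400x640x3 uint8, red, green, blue); there is no depth.
- robot.get_calibration(name): a dict with "mtx" (3x3 intrinsics, pixels), "view" (4x4, takes a point from world to camera coordinates). Camera axes: x right, y up, looking along -z (the intrinsics and any distortion apply to the point x, -y, -z); pixel columns grow to the right and rows downward; lengths in m; the calibration is good to about 2 mm. A picture is of the moment at which its call begins. get_calibration takes no time and is no camera call.
- robot.hand_in(): hands the job in, once; it reports no verdict.
Trained networks look in the newest picture that a camera, given by its name, has taken for a name from the list of things; names that differ only in an ending like _2 or _b are one class to them, and where a whole thing is asked for, a point or a joint stands for the part that bears it (a point fixed in the world has none). Each returns a list of dicts, best first, with "score" (0 to 1); they miss things now and then, are a little off and sometimes report something else, mostly with a low value. They report only what shows in the picture. A call takes as long as a camera call. They do not tell look-alikes from the thing itself.
- robot.spot_in(camera, label): "point" ([column, row] in pixels, amid what is visible of it).
The state is a dict: "time": time; "qpos": joint angles; "qvel": joint speeds; "joint_efforts": joint torques, N m; "tool_pos": TCP position; "tool_rot": TCP orientation; "contact_force": force on the tool from outside, world axes, zero at the start; "torque": the same for the moment, N m; "opening": finger opening in m.
Only numpy, scipy, OpenCV 4.12 (cv2) and the standard library are available. Lean on these libraries where they do the work, as an engineer would, in place of code of your own. Each camera call takes 0.05 s, during which the arm holds its last target.

## Working session

There is one attempt and no reset: what is moved stays moved. The work goes in short steps, Python scripts to look and compute and a tool call to move; the robot and the scene stay as the last step left them, time stands still between calls to the robot, and variables do not carry over. Pictures are saved under pics/ and viewed, and the job is handed in when it is done.

Besides the shell and the picture viewer there is one more tool, called after "Request:" in YAML: its name, and indented under it one key for each argument. play_rows: Moves the arm, as the interface text tells. Its arguments: {"type":"object","properties":{"moves":{"type":"array"},"grip_force":{"type":"number"}},"required":["moves"]}

```bash
mkdir -p pics; ls; python3 - <<'E'
from cell import robot
import cv2
s=robot.observe()
print({k:(v if not hasattr(v,'round') else v) for k,v in s.items()})
for c in("side","top"):
    im=robot.read_camera(c); cv2.imwrite(f"pics/{c}0.png",im[:,:,::-1])
    k=robot.get_calibration(c); print(c,k)
    for l in("gauge_grip","thin_grip","rack","jig","gap","plate_left","plate_right","glue","tub","offcut","gauge_tip"):
        try: print(c,l,[(d['point'],round(d['score'],2)) for d in robot.spot_in(c,l)])
        except Exception as e: print(l,e)
print(robot.observe()['time'])
E
```

```text
pics
{'time': 0.0, 'qpos': array([-1.30099598e+00,  3.42766323e-01,  1.52504507e+00, -3.32964467e-05,
        1.27538388e+00, -1.46010611e-01]), 'qvel': array([-0.00122579, -0.00028904,  0.00092857,  0.00086736,  0.00062099,
        0.00046297]), 'joint_efforts': array([ 1.29920056e-03, -4.31239700e+01, -2.44216776e+01,  7.20106484e-02,
        5.58114436e-02, -1.31372199e-04]), 'tool_pos': array([ 0.21195771, -0.47985502,  0.22601254]), 'tool_rot': array([-1.69694293,  1.5691934 ,  1.8604704 ]), 'contact_force': array([-0.62105504,  0.44761278, -0.44643607]), 'torque': array([ 0.02336828, -0.02888107,  0.0114374 ]), 'opening': 0.09219491650443143}
side {'mtx': array([[512.94773704,   0.        , 318.99510554],
       [  0.        , 512.94773704, 193.41773572],
       [  0.        ,   0.        ,   1.        ]]), 'view': array([[-0.74746209, -0.66398502, -0.02059897,  0.37831974],
       [ 0.3202725 , -0.38735752,  0.86451124, -0.30793498],
       [-0.58200168,  0.63959209,  0.5021912 , -1.00409825],
       [ 0.        ,  0.        ,  0.        ,  1.        ]])}
side gauge_grip [([33
[... 782 characters left out ...]
  0.18526977, -0.6005058 ],
       [-0.18490843, -0.02694989,  0.98238616, -0.88578766],
       [ 0.        ,  0.        ,  0.        ,  1.        ]])}
top gauge_grip [([454.7, 152.7], 0.84), ([412.4, 158.6], 0.79), ([455.4, 202.3], 0.56)]
top thin_grip [([403.1, 220.3], 0.83)]
top rack [([423.2, 216.3], 0.71)]
top jig [([214.0, 223.9], 0.72)]
top gap [([214.1, 227.0], 0.78)]
top plate_left [([203.7, 218.0], 0.55)]
top plate_right [([215.4, 219.5], 0.79), ([213.6, 226.9], 0.29)]
top glue [([308.2, 165.5], 0.66), ([405.0, 219.7], 0.56)]
top tub [([361.9, 172.7], 0.65)]
top offcut [([302.1, 264.5], 0.68)]
top gauge_tip [([412.4, 154.9], 0.97), ([452.5, 206.2], 0.95), ([452.3, 154.0], 0.6)]
1.2
```

```bash
python3 - <<'E'
import cv2
a=cv2.imread("pics/side0.png");b=cv2.imread("pics/top0.png")
cv2.imwrite("pics/side0c.png",cv2.resize(a[90:350,180:460],None,fx=2.8,fy=2.3,interpolation=cv2.INTER_CUBIC)[:598,:784])
cv2.imwrite("pics/top0c.png",cv2.resize(b[110:310,150:490],None,fx=2.3,fy=2.3,interpolation=cv2.INTER_CUBIC))
cv2.imwrite("pics/topr.png",cv2.resize(b[130:270,370:500],None,fx=4.2,fy=4.2,interpolation=cv2.INTER_CUBIC))
E
```

```text
(no output)
```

View pics/side0.png

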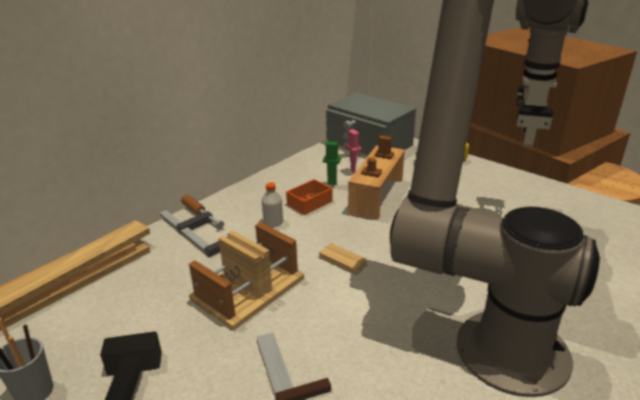

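View pics/top0.png

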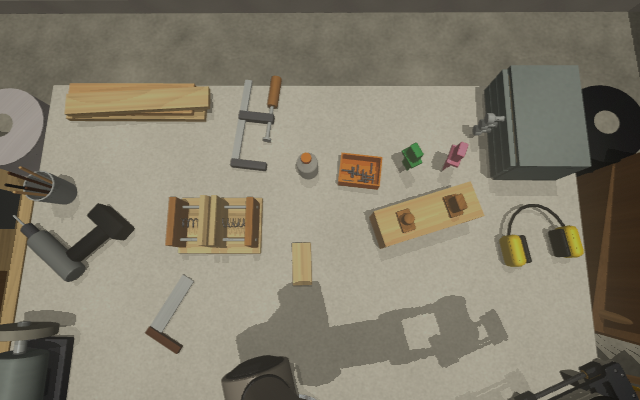

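View pics/topr.png

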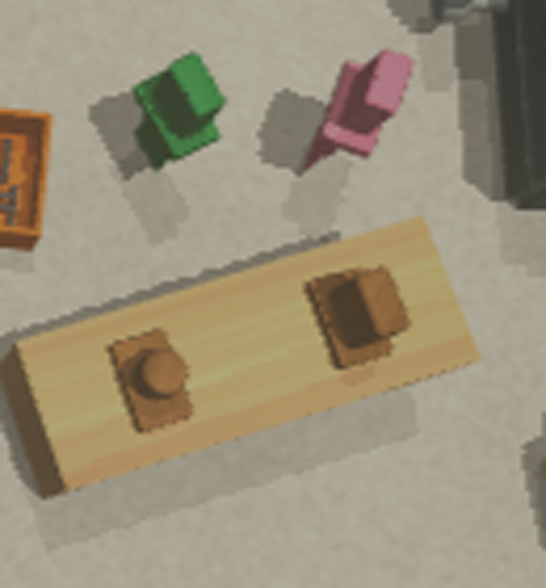

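View pics/side0c.png

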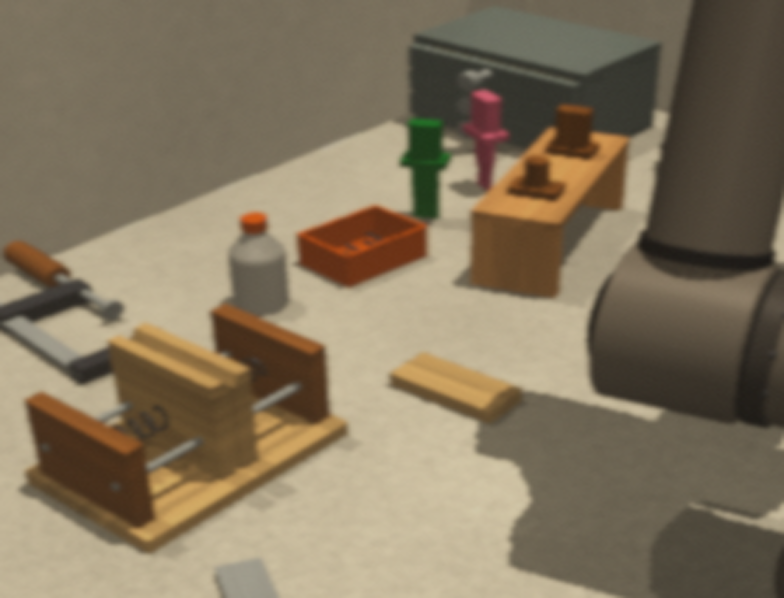

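Candidates for the stepped gauge, by top-camera pixel: green (412,158), pink (455,153) and brown (455,203). The green and pink ones stand on the bench as look-alikes. The brown one with the flat rectangular grip hangs in the rack at the far slot, so it is the one meant. The round knob at (403,220) is the thin gauge. Next I'll measure the rack and jig corners.

```bash
python3 - <<'E'
import cv2
a=cv2.imread("pics/side0.png");b=cv2.imread("pics/top0.png")
def crop(im,x0,y0,x1,y1,f,n):
    c=cv2.resize(im[y0:y1,x0:x1],None,fx=f,fy=f,interpolation=cv2.INTER_CUBIC)
    for x in range((x0+9)//10*10,x1,10): cv2.line(c,(int((x-x0+.5)*f),0),(int((x-x0+.5)*f),6),(0,0,255),1); cv2.putText(c,str(x),(int((x-x0+.5)*f)-10,16),0,.35,(0,0,255),1)
    for y in range((y0+9)//10*10,y1,10): cv2.line(c,(0,int((y-y0+.5)*f)),(6,int((y-y0+.5)*f)),(0,0,255),1); cv2.putText(c,str(y),(7,int((y-y0+.5)*f)+4),0,.35,(0,0,255),1)
    cv2.imwrite(n,c)
crop(b,155,180,275,268,6.5,"pics/topj.png")
crop(a,180,210,310,330,4.9,"pics/sidej.png")
crop(b,365,170,491,255,6.3,"pics/toprk.png")
crop(a,320,120,420,220,5.9,"pics/siderk.png")
E
```

```text
(no output)
```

View pics/topj.png

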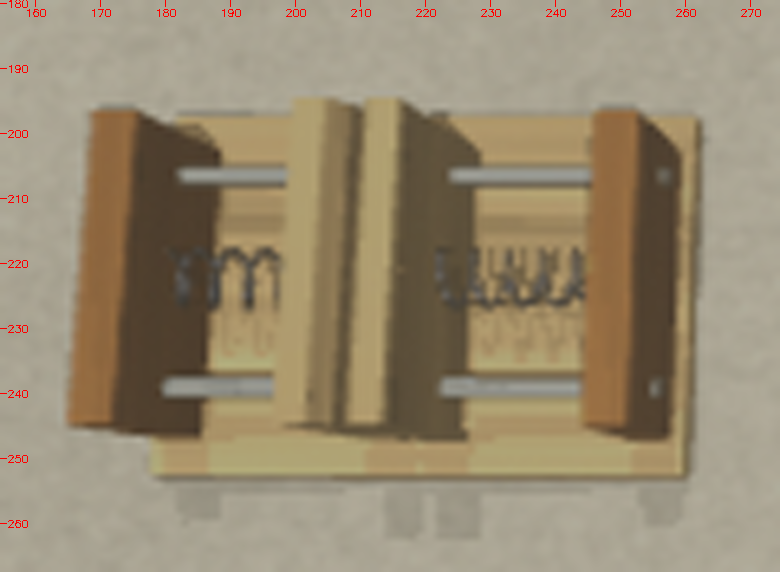

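View pics/sidej.png

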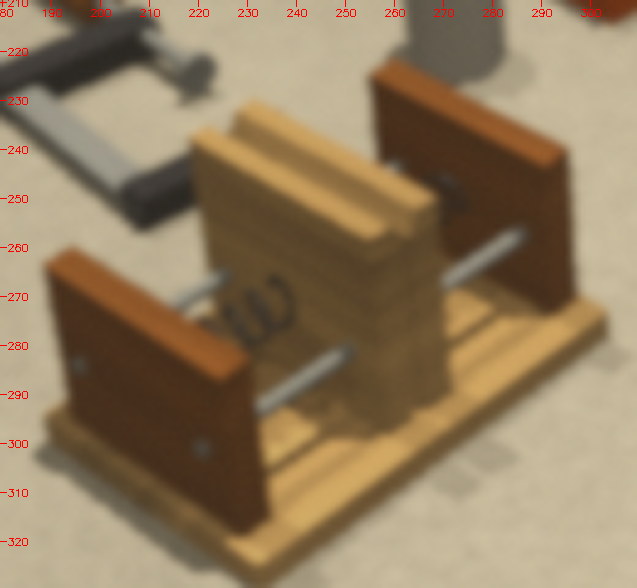

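View pics/toprk.png

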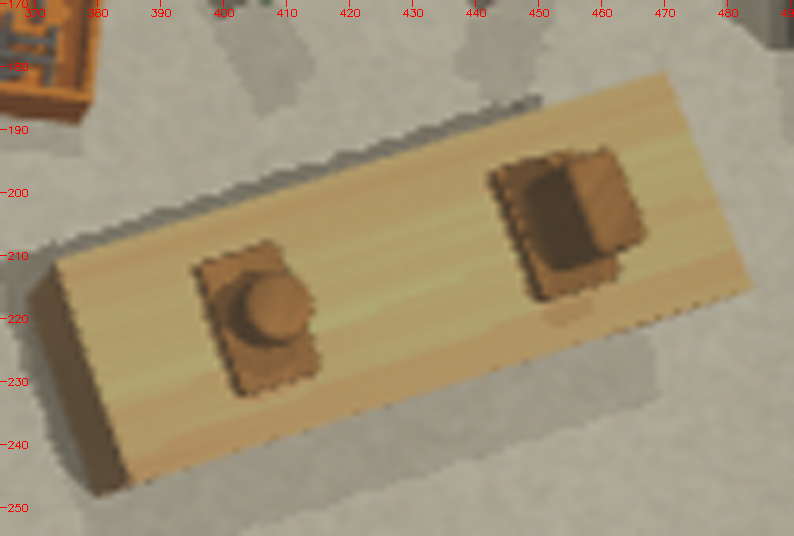

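View pics/siderk.png

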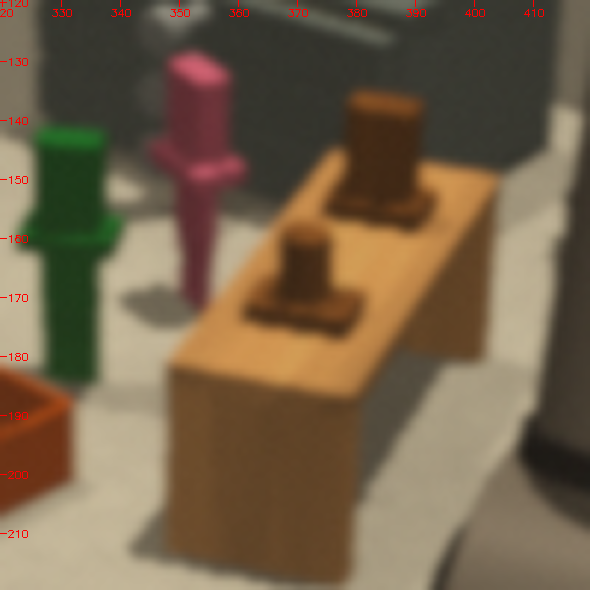

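```bash
cat > h.py <<'E'
import numpy as np
from cell import robot
from scipy.optimize import least_squares
K={c:robot.get_calibration(c) for c in("side","top")}
def proj(c,P):
    P=np.atleast_2d(P); k=K[c]; q=(k['view'][:3,:3]@P.T).T+k['view'][:3,3]
    q=q*[1,-1,-1]; u=(k['mtx']@q.T).T; return u[:,:2]/u[:,2:]
def back(c,uv,z):
    return least_squares(lambda p:proj(c,[p[0],p[1],z])[0]-uv,[.5,0]).x
def world(p,L):
    x,y,a=p; c,s=np.cos(a),np.sin(a); L=np.asarray(L,float)
    return np.c_[x+c*L[:,0]-s*L[:,1], y+s*L[:,0]+c*L[:,1], L[:,2]]
def fit(obs,p0):
    # obs: list (cam, local xyz, uv)
    def f(p):
        r=[]
        for c in K:
            o=[q for q in obs if q[0]==c]
            if o: r.append((proj(c,world(p,[q[1] for q in o]))-[q[2] for q in o]).ravel())
        return np.concatenate(r)
    s=least_squares(f,p0); return s.x,f(s.x).reshape(-1,2)
E
python3 - <<'E'
from h import *
np.set_printoptions(precision=4,suppress=True)
z=.104
R=[('top',(.045,.125,z),(373.5,211.1)),('top',(.045,-.125,z),(470.1,180.9)),('top',(-.045,-.125,z),(483.9,215.2)),('top',(-.045,.125,z),(385.1,246.5))]
S=[('side',(.045,.125,z),(348,180.9)),('side',(-.045,.125,z),(379.7,186.8)),('side',(-.045,-.125,z),(403.9,150)),('side',(.045,-.125,z),(376,144.9))]
g=.166;h=.116
G=[('top',(.018,-.01,g),(461.3,193)),('top',(-.018,-.01,g),(467.2,207.1)),('top',(-.018,.01,g),(460.5,210.3)),('top',(.018,.01,g),(455,195.2)),
('top',(.026,.016,h),(442.3,197.3)),('top',(-.026,.016,h),(450.7,217.4)),('top',(-.026,-.016,h),(462.9,213.6))]
z=.128
J=[('top',(.06,.02,z),(199.6,194.6)),('top',(-.06,.02,z),(196.8,244.7)),('top',(.06,.008,z),(205.3,194.9)),('top',(-.06,.008,z),(201.6,244.9)),
('top',(.06,-.008,z),(210.7,194.6)),('top',(.06,-.02,z),(216.3,194.6)),('top',(-.06,-.008,z),(207.6,245.3)),('top',(-.06,-.02,z),(213.4,246))]
JS=[('side',(.06,.02,z),(218.7,237.5)),('side',(-.06,.02,z),(255,258.5)),('side',(.06,-.008,z),(227.5,234.4)),('side',(.06,-.02,z),(232,229.9)),('side',(-.06,-.02,z),(268.9,248.7)),('side',(-.06,.008,z),(260.1,255.4))]
for n,o,p0 in(('rack',R,(.5,-.3,.2)),('rackS',S,(.5,-.3,.2)),('rackB',R+S,(.5,-.3,.2)),('gauge',G,(.5,-.3,.2)),('jig',J,(.5,.2,0)),('jigS',JS,(.5,.2,0)),('jigB',J+JS,(.5,.2,0))):
    p,r=fit(o,p0); print(n,p,'rms',np.sqrt((r**2).mean()),np.abs(r).max())
    if 'rack' in n: print('  slots',world(p,[(0,.06,0),(0,-.06,0)])[:,:2])
s=robot.observe(); from scipy.spatial.transform import Rotation as Ro
print(Ro.from_euler('xyz',s['tool_rot']).as_matrix())
E
```

```text
rack [ 0.5592 -0.318   0.317 ] rms 0.21230818150877553 0.37934814206647616
  slots [[ 0.5405 -0.261 ]
 [ 0.5779 -0.3751]]
rackS [ 0.5588 -0.3173  0.3227] rms 0.2860558708115922 0.6673305982690749
  slots [[ 0.5398 -0.2604]
 [ 0.5779 -0.3742]]
rackB [ 0.5592 -0.3179  0.3191] rms 0.2764790907131008 0.7175890445305413
  slots [[ 0.5403 -0.261 ]
 [ 0.578  -0.3749]]
gauge [ 0.5775 -0.3744  0.3261] rms 0.608690201350371 1.4859772792347599
jig [0.5334 0.2128 0.0095] rms 0.40154531565344787 0.9197857668205245
jigS [0.5334 0.2133 0.0272] rms 0.7715200436554175 2.138017158274522
jigB [0.5334 0.213  0.0168] rms 0.6128015117843808 2.305102359777436
[[ 0.      0.4039 -0.9148]
 [-0.0001 -0.9148 -0.4039]
 [-1.      0.0001 -0.    ]]
```

```bash
python3 - <<'E'
from h import *
np.set_printoptions(precision=3,suppress=True)
for n,uv,zs in(('pink top',(459,147),(.142,.17)),('green',(413,150),(.142,)),('toolbox bottom near corner',(497,185),(0,.05)),('toolbox top corner',(515,175),(.1,.15,.2)),('vise handle',(475,128),(.1,.15,.2)),('glue',(306,160),(.12,))):
    for z in zs: print(n,z,back('top',uv,z))
s=robot.observe();
from scipy.spatial.transform import Rotation as Ro
a=-5.5*np.pi/180
M=Ro.from_euler('z',a).as_matrix()@Ro.from_euler('xyz',s['tool_rot']).as_matrix()
print(s['tool_pos'],M, M.T@(np.array([.578,-.375,.2])-s['tool_pos']), s['time'])
E
```

```text
pink top 0.142 [ 0.714 -0.387]
pink top 0.17 [ 0.704 -0.376]
green 0.142 [ 0.706 -0.277]
toolbox bottom near corner 0 [ 0.655 -0.536]
toolbox bottom near corner 0.05 [ 0.643 -0.512]
toolbox top corner 0.1 [ 0.657 -0.535]
toolbox top corner 0.15 [ 0.644 -0.509]
toolbox top corner 0.2 [ 0.631 -0.483]
vise handle 0.1 [ 0.779 -0.445]
vise handle 0.15 [ 0.759 -0.424]
vise handle 0.2 [ 0.739 -0.403]
glue 0.12 [ 0.685 -0.02 ]
[ 0.212 -0.48   0.227] [[ 0.     0.314 -0.949]
 [-0.    -0.949 -0.314]
 [-1.     0.    -0.   ]] [ 0.027  0.015 -0.38 ] 1.2
```

Request:
play_rows:
  moves:
    - [[0,0,0,5.5,1],[0,0,-0.02,0,1],[0,0,-0.04,0,1],[0,0.005,-0.04,0,1],[0,0.005,-0.04,0,1],[0,0.005,-0.04,0,1],[0,0,-0.04,0,1],[0,0,-0.04,0,1],[0,0,-0.03,0,1],[0,0,0,0,1]]
  grip_force: 30

```text
time: 2.2
tool_pos: [0.5025, -0.4027, 0.2258]
tool_rot: [1.258, 1.57, -1.572]
contact_force: [0.0, 0.4, 1.0]
opening: 0.0919
```

```bash
cat > st.py <<'E'
from h import *
import sys
from scipy.spatial.transform import Rotation as Ro
np.set_printoptions(precision=4,suppress=True)
def go(t,yaw):
    s=robot.observe(); M=Ro.from_euler('xyz',s['tool_rot']).as_matrix()
    # axis yaw: tool y = -(−sin,cos)
    cur=np.arctan2(M[0,1],-M[1,1])
    print('t',s['time'],'pos',s['tool_pos'],'yaw',cur,'turn deg',np.degrees(cur-yaw),'shift',M.T@(np.array(t)-s['tool_pos']),'tilt',M[2],'F',s['contact_force'],'T',s['torque'],'op',s['opening'],'q',s['qpos'])
if __name__=='__main__':
    v=list(map(float,sys.argv[1:])); go(v[:3],v[3])
E
python3 st.py .578 -.375 .124 .319
```

```text
t 2.2 pos [ 0.5025 -0.4027  0.2258] yaw 0.31108973791250266 turn deg -0.45322463245594213 shift [ 0.1018 -0.0034 -0.0804] tilt [-1.      0.001   0.0003] F [0.0112 0.3774 0.9783] T [-0.0005 -0.0323 -0.0212] op 0.09187489972105757 q [-0.7942  0.5667  1.1633 -0.0008  1.4108  0.4656]
```

Request:
play_rows:
  moves:
    - [[0,-0.001,-0.03,-0.5,1],[0,-0.001,-0.03,0,1],[0,-0.001,-0.02,0,1],[0,0,-0.005,0,1],[0.01,0,0,0,1],[0.01,0,0,0,1],[0.01,0,0,0,1],[0,0,0,0,1],[0,0,0,0,1],[0,0,0,0,1]]

```text
time: 3.2
tool_pos: [0.5773, -0.3764, 0.1911]
tool_rot: [-0.358, 1.564, 3.099]
contact_force: [-0.6, 0.5, -0.7]
opening: 0.0918
```

```bash
python3 st.py .578 -.375 .124 .319; python3 - <<'E'
from h import *
import cv2
im=robot.read_camera("top")[:,:,::-1]; cv2.imwrite("pics/t1.png",cv2.resize(im[120:260,370:530],None,fx=4.2,fy=4.2,interpolation=cv2.INTER_CUBIC))
im=robot.read_camera("side")[:,:,::-1]; cv2.imwrite("pics/s1.png",cv2.resize(im[60:220,310:470],None,fx=3.7,fy=3.7,interpolation=cv2.INTER_CUBIC))
E
```

```text
t 3.2 pos [ 0.5773 -0.3764  0.1911] yaw 0.3148515402478492 turn deg -0.2376892352781272 shift [ 0.0671 -0.001  -0.0015] tilt [-1.     -0.0024  0.0065] F [-0.5795  0.5309 -0.7319] T [-0.004   0.0354  0.0078] op 0.09181755144447004 q [-0.6869  0.6832  1.0476 -0.0042  1.4164  0.5697]
```

View pics/t1.png

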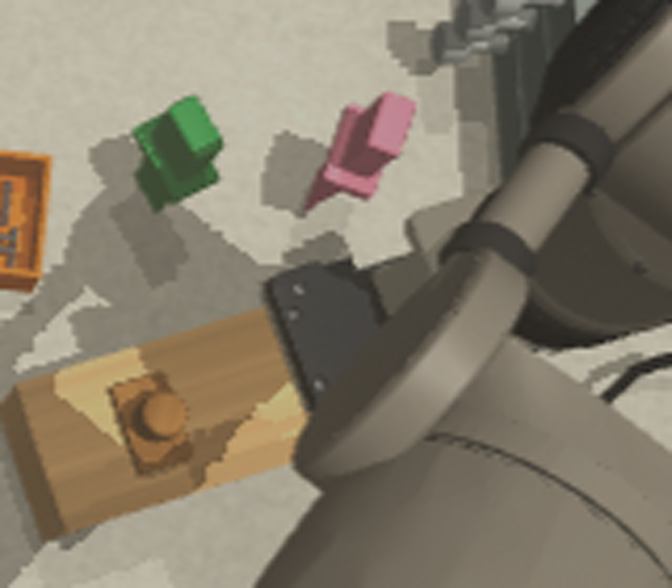

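View pics/s1.png

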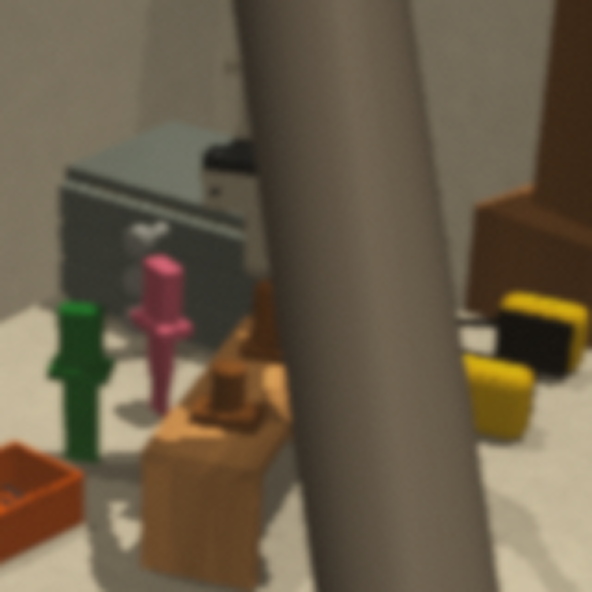

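The top view shows the gripper over the far slot, square to the rack and clear of the knob. The side view shows the left finger just left of the brown grip. Descending.

Request:
play_rows:
  moves:
    - [[0.01,-0.001,-0.002,-0.3,1],[0.01,0,0,0,1],[0.01,0,0,0,1],[0.01,0,0,0,1],[0.01,0,0,0,1],[0.008,0,0,0,1],[0.004,0,0,0,1],[0,0,0,0,1],[0,0,0,0,1],[0,0,0,0,1]]

```text
time: 4.3
tool_pos: [0.5791, -0.3744, 0.1234]
tool_rot: [-0.338, 1.564, 3.125]
contact_force: [-0.2, -0.9, -0.2]
opening: 0.092
```

```bash
python3 st.py .578 -.375 .124 .319
```

```text
t 4.3 pos [ 0.5791 -0.3744  0.1234] yaw 0.3213086594529815 turn deg 0.1322764429888199 shift [-0.0006  0.0002  0.0013] tilt [-1.     -0.0022  0.0062] F [-0.2165 -0.8948 -0.1618] T [-0.0261  0.0124 -0.0043] op 0.09199101651408403 q [-0.683   0.733   1.1406 -0.0043  1.2731  0.5677]
```

Now I'll close, then lift a little.

Request:
play_rows:
  moves:
    - [[0,0,0.001,0,-1],[0,0,0,0,-1],[0,0,0,0,-1],[0,0,0,0,-1],[0,0,0,0,-1],[0,0,0,0,-1],[0,0,0,0,-1],[0,0,0,0,-1],[0,0,0,0,-1],[0,0,0,0,-1]]
  grip_force: 40

```text
time: 5.3
tool_pos: [0.5786, -0.3752, 0.1251]
tool_rot: [0.033, 1.566, -2.787]
contact_force: [-1.5, 0.4, 0.2]
opening: 0.0198
```

```bash
python3 st.py .578 -.375 .124 .319
```

```text
t 5.3 pos [ 0.5786 -0.3752  0.1251] yaw 0.32128263320807177 turn deg 0.13078524899891936 shift [ 0.0011 -0.0004  0.0005] tilt [-1.      0.0002  0.0047] F [-1.4515  0.4121  0.2423] T [ 0.0267  0.001  -0.044 ] op 0.01983622074359235 q [-0.6844  0.7299  1.1419 -0.0043  1.2723  0.5664]
```

Request:
play_rows:
  moves:
    - [[-0.005,0,0,0,-1],[-0.01,0,0,0,-1],[-0.015,0,0,0,-1],[-0.015,0,0,0,-1],[-0.015,0,0,0,-1],[-0.015,0,0,0,-1],[-0.015,0,0,0,-1],[-0.015,0,0,0,-1],[-0.01,0,0,0,-1],[0,0,0,0,-1]]

```text
time: 6.3
tool_pos: [0.5788, -0.3747, 0.249]
tool_rot: [-0.004, 1.566, -2.824]
contact_force: [-0.3, -0.8, -0.8]
opening: 0.0199
```

```bash
python3 st.py .533 .213 .265 .012
```

```text
t 6.3 pos [ 0.5788 -0.3747  0.249 ] yaw 0.321333850042293 turn deg 17.723524067956088 shift [-0.0167 -0.572  -0.1421] tilt [-1.     -0.      0.0049] F [-0.2629 -0.836  -0.8326] T [ 0.0286 -0.0155  0.0144] op 0.019861280483528837 q [-0.6836  0.6544  0.9454 -0.0041  1.5444  0.566 ]
```

Request:
play_rows:
  moves:
    - [[-0.008,0,0,6,-1],[-0.008,0,0,6,-1],[0,0,0,5.7,-1],[0,-0.015,0,0,-1],[0,-0.03,0,0,-1],[0,-0.035,0,0,-1],[0,-0.035,0,0,-1],[0,-0.035,0,0,-1],[0,-0.035,0.005,0,-1],[0,-0.03,0.005,0,-1]]

```text
time: 7.3
tool_pos: [0.5659, -0.1557, 0.2575]
tool_rot: [-0.254, 1.555, 2.879]
contact_force: [-0.6, 0.0, -1.8]
opening: 0.02
```

```bash
python3 st.py .533 .213 .265 .012
```

```text
t 7.3 pos [ 0.5659 -0.1557  0.2575] yaw -0.0085555491089204 turn deg -1.177746209515039 shift [-0.0056 -0.3684  0.0361] tilt [-0.9999 -0.0038  0.0148] F [-0.5619  0.0176 -1.7996] T [ 0.0204 -0.0142  0.0102] op 0.020010778935234463 q [-0.3979  0.447   1.277  -0.0021  1.4329  1.1817]
```

Request:
play_rows:
  moves:
    - [[0,-0.035,0.005,-0.5,-1],[0,-0.035,0.005,-0.5,-1],[0,-0.035,0.005,0,-1],[0,-0.035,0.005,0,-1],[0,-0.035,0.003,0,-1],[0,-0.035,0,0,-1],[0,-0.03,0,0,-1],[0,-0.02,0,0,-1],[0,-0.01,0,0,-1],[0,0,0,0,-1]]

```text
time: 8.3
tool_pos: [0.5345, 0.1292, 0.2542]
tool_rot: [-0.247, 1.546, 2.909]
contact_force: [-0.0, 0.2, -1.3]
opening: 0.02
```

```bash
python3 st.py .533 .213 .265 .012
```

```text
t 8.3 pos [0.5345 0.1292 0.2542] yaw 0.014201788893387664 turn deg 0.1261532109698931 shift [-0.0103 -0.0838  0.0005] tilt [-0.9997 -0.006   0.024 ] F [-0.0378  0.1959 -1.2602] T [ 0.0061 -0.0113 -0.0207] op 0.019956535391617763 q [0.0932 0.3819 1.3873 0.008  1.3958 1.6483]
```

```bash
cat > tip.py <<'E'
from h import *
from scipy.spatial.transform import Rotation as Ro
np.set_printoptions(precision=4,suppress=True)
Mg=Ro.from_euler('xyz',[.033,1.566,-2.787]).as_matrix()
y=Mg[:,1]; tcp=np.array([.5786,-.3752,.1251])
# gauge axes at grasp: z up, y along jaw (horizontal)
gy=-np.array([y[0],y[1],0]);gy/=np.linalg.norm(gy); G=np.c_[np.cross(gy,[0,0,1]),gy,[0,0,1]]
gp=tcp-.019*Mg[:,0]   # grasp point
c=np.array([.578,-.3747,.141]); d=c-gp; d-=gy*(d@gy); c=gp+d
Rl=Mg.T@G; cl=Mg.T@(c-tcp)
def gauge():
    s=robot.observe(); M=Ro.from_euler('xyz',s['tool_rot']).as_matrix()
    R=M@Rl; cc=s['tool_pos']+M@cl; return s,M,R,cc,cc-.117*R[:,2]
if __name__=='__main__':
    J=np.array([.5334,.2130]); yj=.012
    s,M,R,cc,tip=gauge()
    jx=np.array([np.cos(yj),np.sin(yj)]);jy=np.array([-jx[1],jx[0]])
    print('t',s['time'],'tcp',s['tool_pos'],'grip',cc,'tip',tip)
    print('tip rel gap x,y mm',1e3*(tip[:2]-J)@jx,1e3*(tip[:2]-J)@jy,'grip rel',1e3*(cc[:2]-J)@jx,1e3*(cc[:2]-J)@jy,'shoulder under above plates mm',1e3*((cc-.037*R[:,2])[2]-.128))
    print('tilt deg x,y',np.degrees(R[:2,2]),'yaw',np.arctan2(R[1,0],R[0,0])-yj,'F',s['contact_force'],'T',s['torque'],'op',s['opening'],'sumq',s['qpos'][[1,2,4]].sum()-np.pi,s['qpos'])
    dw=np.array([*(J-(tip[:2]+cc[:2])/2),0]); print('shift tool y,z to centre mm',1e3*(M.T@dw))
E
python3 tip.py
```

```text
t 8.3 tcp [0.5345 0.1292 0.2542] grip [0.5344 0.1291 0.2701] tip [0.5321 0.1298 0.1532]
tip rel gap x,y mm -2.298893451100466 -83.14132709347345 grip rel -0.04713899209413585 -83.86254053089978 shoulder under above plates mm 105.14170341251827
tilt deg x,y [ 1.1069 -0.3399] yaw 0.00231815431915644 F [-0.0378  0.1959 -1.2602] T [ 0.0061 -0.0113 -0.0207] op 0.019956535391617763 sumq 0.023480724869503256 [0.0932 0.3819 1.3873 0.008  1.3958 1.6483]
shift tool y,z to centre mm [  0.4724 -83.4976  -1.3686]
```

Request:
play_rows:
  moves:
    - [[0,-0.01,0,0,-1],[-0.003,-0.015,0,0,-1],[-0.003,-0.015,0,0,-1],[-0.003,-0.015,0,0,-1],[0,-0.012,0,0,-1],[0,-0.008,0,0,-1],[0,-0.004,0,0,-1],[0,0,0,0,-1],[0,0,0,0,-1],[0,0,0,0,-1]]

```text
time: 9.3
tool_pos: [0.5341, 0.2123, 0.2639]
tool_rot: [-0.19, 1.545, 2.963]
contact_force: [-0.7, 0.7, -1.8]
opening: 0.0199
```

```bash
python3 tip.py
```

```text
t 9.3 tcp [0.5341 0.2123 0.2639] grip [0.534  0.2122 0.2798] tip [0.5316 0.2128 0.1628]
tip rel gap x,y mm -1.7765339775545403 -0.2112161207642903 grip rel 0.5762860210013623 -0.7914614721552165 shoulder under above plates mm 114.77467340223102
tilt deg x,y [ 1.1555 -0.2703] yaw -0.0006875850094885706 F [-0.7384  0.7007 -1.8339] T [-0.0154  0.046  -0.0094] op 0.019915406040820136 sumq 0.02318938812914606 [0.2393 0.4237 1.2966 0.0104 1.4445 1.7974]
shift tool y,z to centre mm [-0.0125 -0.5018 -0.5996]
```

```bash
python3 - <<'E'
from h import *
from tip import *
import cv2
s,M,R,cc,tip=gauge()
pts=[]
for zz,hy,hx in((-.117,.0015,.015),(-.092,.0015,.015),(-.037,.016,.026),(-.025,.016,.026),(-.025,.01,.018),(.025,.01,.018)):
    for a in(-1,1):
        for b in(-1,1): pts.append(cc+R@[a*hx,b*hy,zz])
J=world((.5334,.213,.012),[(sx*.06,y,.128) for sx in(-1,1) for y in(.02,.008,-.008,-.02)])
for c,(x0,y0,x1,y1,f) in dict(top=(155,140,275,268,4.6),side=(180,150,310,330,3.3)).items():
    im=robot.read_camera(c)[:,:,::-1].copy(); cv2.imwrite(f"pics/{c}2.png",im)
    k=cv2.resize(im[y0:y1,x0:x1],None,fx=f,fy=f,interpolation=cv2.INTER_CUBIC)
    k2=k.copy()
    for P,col in((np.array(pts),(0,0,255)),(J,(255,0,0))):
        for u in proj(c,P): cv2.circle(k2,tuple(int(v) for v in ((u-[x0,y0]+.5)*f)),2,col,-1)
    cv2.imwrite(f"pics/{c}2c.png",k2); 
E
```

```text
(no output)
```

View pics/top2c.png

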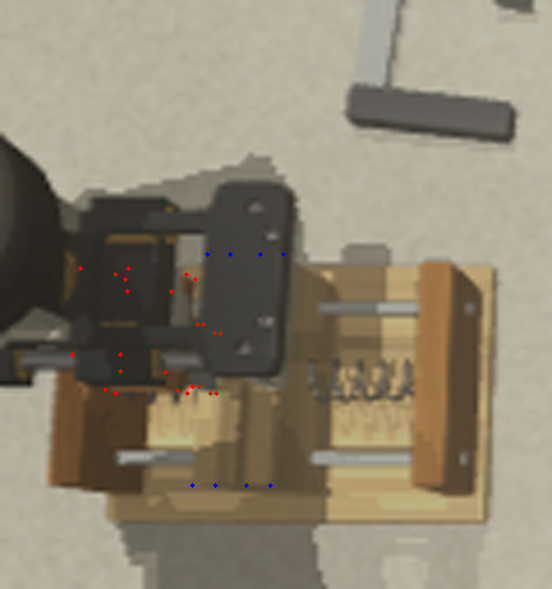

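View pics/side2c.png

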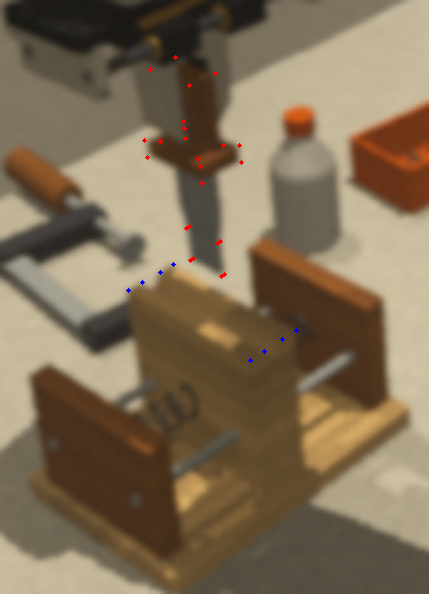

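Side view: the gauge is held square in the fingers over the gap and matches the model, with the shoulder near crop (195,155) and the tip near (207,268). It leans about 1.1° along the gap, picked up in the fast sweep. I'll try a fast reverse sweep to undo that.

Request:
play_rows:
  moves:
    - [[-0.005,0.03,0,0,-1],[0,0.035,0,0,-1],[0,0.035,0,0,-1],[0,0.035,0,0,-1],[0,0.01,0,0,-1],[0,0,0,0,-1],[0,-0.01,0,0,-1],[0,-0.01,0,0,-1],[0,-0.01,0,0,-1],[0,0,0,0,-1]]

```text
time: 10.4
tool_pos: [0.5353, 0.0974, 0.2685]
tool_rot: [-0.283, 1.546, 2.871]
contact_force: [-0.2, -0.5, -1.5]
opening: 0.0196
```

```bash
python3 tip.py
```

```text
t 10.4 tcp [0.5353 0.0974 0.2685] grip [0.5351 0.0973 0.2845] tip [0.5329 0.0981 0.1675]
tip rel gap x,y mm -1.8680859064317041 -114.90369307863777 grip rel 0.35956577099589876 -115.7325402846611 shoulder under above plates mm 119.4619091139268
tilt deg x,y [ 1.0957 -0.3928] yaw 0.0008110961616284561 F [-0.2037 -0.5471 -1.4753] T [ 0.0508 -0.0546  0.0074] op 0.019588957521814415 sumq 0.02367608563271828 [0.0347 0.3624 1.3774 0.0075 1.4255 1.5915]
shift tool y,z to centre mm [   0.7803 -115.3148   -0.8514]
```

Request:
play_rows:
  moves:
    - [[0,0,0,-6,-1],[0,0,0,-6,-1],[0,0,0,-6,-1],[0,0,0,0,-1],[0,0,-0.03,0,-1],[0,0,-0.03,0,-1],[0,0,-0.03,0,-1],[0,0,0,0,-1],[0,0,0,0,-1],[0,0,0,0,-1]]

```text
time: 11.4
tool_pos: [0.62, 0.1364, 0.2651]
tool_rot: [-0.527, 1.543, 2.949]
contact_force: [0.1, -0.2, -1.2]
opening: 0.0201
```

```bash
python3 tip.py
```

```text
t 11.4 tcp [0.62   0.1364 0.2651] grip [0.62   0.1362 0.281 ] tip [0.6173 0.137  0.164 ]
tip rel gap x,y mm 82.99205041655853 -77.02173477874048 grip rel 85.66318469754974 -77.88016633979565 shoulder under above plates mm 116.00994047486168
tilt deg x,y [ 1.313  -0.4047] yaw 0.3225800109396314 F [ 0.111  -0.2219 -1.2414] T [-0.0172 -0.0077 -0.0099] op 0.02005559910737741 sumq 0.026790804638211263 [0.092  0.5462 1.0932 0.0078 1.529  1.3278]
shift tool y,z to centre mm [   2.7432 -100.1643   55.4021]
```

Request:
play_rows:
  moves:
    - [[0,0,0,6,-1],[0,0,0,6,-1],[0,0,0,5.7,-1],[0,-0.005,0.015,0,-1],[0,-0.01,0.018,0,-1],[0,-0.015,0.018,0,-1],[0,-0.015,0.012,0,-1],[0,-0.012,0.008,0,-1],[0,-0.008,0,0,-1],[0,0,0,0,-1]]

```text
time: 12.4
tool_pos: [0.5392, 0.2002, 0.2719]
tool_rot: [-0.189, 1.545, 2.954]
contact_force: [-0.5, 0.3, -1.6]
opening: 0.0198
```

```bash
python3 tip.py
```

```text
t 12.4 tcp [0.5392 0.2002 0.2719] grip [0.5391 0.2001 0.2878] tip [0.5368 0.2007 0.1709]
tip rel gap x,y mm 3.207960959101422 -12.3695485595111 grip rel 5.555130025469079 -12.970196940907472 shoulder under above plates mm 122.84883494664089
tilt deg x,y [ 1.1529 -0.2803] yaw -0.010338665188983402 F [-0.4824  0.3349 -1.6147] T [-0.0291 -0.0252  0.0173] op 0.01980492696693473 sumq 0.023323590243477632 [0.2167 0.4205 1.2797 0.01   1.4647 1.7847]
shift tool y,z to centre mm [  0.1726 -12.6233   4.5106]
```

Request:
play_rows:
  moves:
    - [[0,-0.005,0.003,-0.6,-1],[0,-0.006,0.002,0,-1],[0,-0.002,0,0,-1],[0.006,0,0,0,-1],[0.008,0,0,0,-1],[0.008,0,0,0,-1],[0.005,0,0,0,-1],[0,0,0,0,-1],[0,0,0,0,-1],[0,0,0,0,-1]]

```text
time: 13.4
tool_pos: [0.5343, 0.2121, 0.2407]
tool_rot: [-0.119, 1.543, 3.032]
contact_force: [-0.2, -0.4, -1.8]
opening: 0.0199
```

```bash
python3 tip.py; python3 - <<'E'
from h import *
import cv2
im=robot.read_camera("side")[:,:,::-1]; cv2.imwrite("pics/s3.png",cv2.resize(im[150:280,195:295],None,fx=4.6,fy=4.6,interpolation=cv2.INTER_CUBIC))
E
```

```text
t 13.4 tcp [0.5343 0.2121 0.2407] grip [0.5342 0.2121 0.2566] tip [0.5316 0.2125 0.1396]
tip rel gap x,y mm -1.8473835291391727 -0.5079251884103719 grip rel 0.8002712477631203 -0.9158129612225406 shoulder under above plates mm 91.58355374577052
tilt deg x,y [ 1.2989 -0.1842] yaw -0.0019007657200895804 F [-0.2388 -0.3929 -1.8328] T [ 0.0142  0.0029 -0.0468] op 0.019855165980110483 sumq 0.02597565858122053 [0.2394 0.4393 1.3355 0.0096 1.3928 1.7983]
shift tool y,z to centre mm [-0.012  -0.7129 -0.522 ]
```

View pics/s3.png

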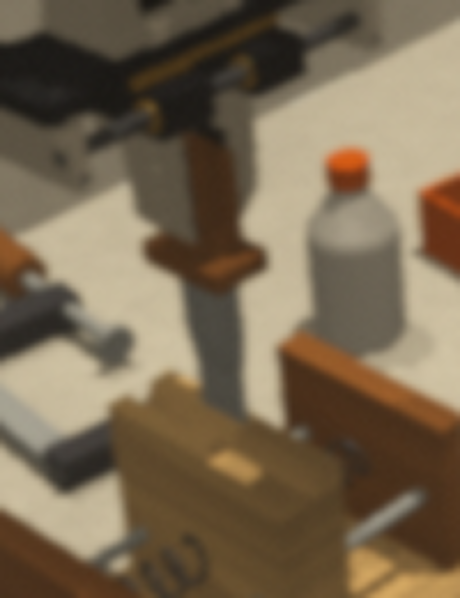

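The tip is entering behind the front plate, over the gap (crop 225,410). Descending gently.

Request:
play_rows:
  moves:
    - [[0,-0.0007,0,0,-1],[0.003,0,0,0,-1],[0.004,0,0,0,-1],[0.004,0,0,0,-1],[0.004,0,0,0,-1],[0.004,0,0,0,-1],[0.004,0,0,0,-1],[0.002,0,0,0,-1],[0,0,0,0,-1],[0,0,0,0,-1]]

```text
time: 14.45
tool_pos: [0.5337, 0.2131, 0.2138]
tool_rot: [-0.13, 1.544, 3.022]
contact_force: [-1.1, 0.4, -1.7]
opening: 0.0203
```

```bash
python3 tip.py
```

```text
t 14.45 tcp [0.5337 0.2131 0.2138] grip [0.5336 0.213  0.2297] tip [0.5311 0.2134 0.1128]
tip rel gap x,y mm -2.3310430150723565 0.4675043011658813 grip rel 0.21378997089796997 0.037640739680648475 shoulder under above plates mm 64.75216473663514
tilt deg x,y [ 1.2487 -0.1955] yaw -0.0017471908405591388 F [-1.0973  0.4229 -1.6592] T [ 0.0459 -0.02   -0.0222] op 0.020339917961616272 sumq 0.0250626867436603 [0.2413 0.457  1.3818 0.0098 1.3279 1.7994]
shift tool y,z to centre mm [-0.029   0.2506 -1.0587]
```

Request:
play_rows:
  moves:
    - [[0.003,0,0,0,-1],[0.004,0,0,0,-1],[0.004,0,0,0,-1],[0.004,0,0,0,-1],[0.004,0,0,0,-1],[0.003,0,0,0,-1],[0,0,0,0,-1],[0,0,0,0,-1],[0,0,0,0,-1],[0,0,0,0,-1]]

```text
time: 15.45
tool_pos: [0.5333, 0.2134, 0.1902]
tool_rot: [-0.154, 1.545, 2.998]
contact_force: [-0.0, -0.2, -1.7]
opening: 0.02
```

```bash
python3 tip.py
```

```text
t 15.45 tcp [0.5333 0.2134 0.1902] grip [0.5332 0.2133 0.2061] tip [0.5307 0.2138 0.0891]
tip rel gap x,y mm -2.6488371060729947 0.8393762392361719 grip rel -0.19347586108120346 0.3491924616144898 shoulder under above plates mm 41.118813050026546
tilt deg x,y [ 1.2052 -0.2256] yaw -0.001703576000889209 F [-0.03   -0.1865 -1.7427] T [ 0.0748  0.0153 -0.0628] op 0.020005543514952522 sumq 0.024199429331078992 [0.2418 0.475  1.4197 0.0103 1.2711 1.7992]
shift tool y,z to centre mm [-0.039   0.5917 -1.4217]
```

Request:
play_rows:
  moves:
    - [[0.003,0.0003,0,0,-1],[0.004,0,0,0,-1],[0.004,0,0,0,-1],[0.004,0,0,0,-1],[0.004,0,0,0,-1],[0,0,0,0,-1],[0,0,0,0,-1],[0,0,0,0,-1],[0,0,0,0,-1],[0,0,0,0,-1]]

```text
time: 16.45
tool_pos: [0.5346, 0.2136, 0.1725]
tool_rot: [-0.275, 1.551, 2.877]
contact_force: [0.2, 0.4, 1.9]
opening: 0.0199
```

```bash
python3 tip.py
```

```text
t 16.45 tcp [0.5346 0.2136 0.1725] grip [0.5345 0.2135 0.1884] tip [0.5328 0.2141 0.0714]
tip rel gap x,y mm -0.6326232186085038 1.1259079880454013 grip rel 1.0632359829146762 0.4686804990737089 shoulder under above plates mm 23.428508692155486
tilt deg x,y [ 0.8343 -0.3119] yaw -0.0016543521498832842 F [0.2442 0.4235 1.9016] T [ 0.0406  0.0052 -0.0308] op 0.019854005369154416 sumq 0.01755693944081127 [0.2415 0.4893 1.4472 0.0103 1.2227 1.7984]
shift tool y,z to centre mm [-0.0002  0.7977  0.214 ]
```

Request:
play_rows:
  moves:
    - [[0.003,0,0,0,-1],[0.003,0,0,0,-1],[0.003,0,0,0,-1],[0.002,0,0,0,-1],[0,0,0,0,-1],[0,0,0,0,-1],[0,0,0,0,-1],[0,0,0,0,-1],[0,0,0,0,-1],[0,0,0,0,-1]]

```text
time: 17.45
tool_pos: [0.5344, 0.2136, 0.1601]
tool_rot: [-0.259, 1.551, 2.893]
contact_force: [0.8, 0.8, 2.3]
opening: 0.0199
```

```bash
python3 tip.py; python3 - <<'E'
from h import *
import cv2
im=robot.read_camera("side")[:,:,::-1]; cv2.imwrite("pics/s4.png",cv2.resize(im[170:290,195:310],None,fx=4.9,fy=4.9,interpolation=cv2.INTER_CUBIC))
im=robot.read_camera("top")[:,:,::-1]; cv2.imwrite("pics/t4.png",cv2.resize(im[180:268,155:275],None,fx=6.5,fy=6.5,interpolation=cv2.INTER_CUBIC))
E
```

```text
t 17.45 tcp [0.5344 0.2136 0.1601] grip [0.5342 0.2135 0.176 ] tip [0.5325 0.2141 0.059 ]
tip rel gap x,y mm -0.9061078842003574 1.1078412286196393 grip rel 0.8270428277012633 0.47950198531494914 shoulder under above plates mm 11.004101380647807
tilt deg x,y [ 0.8524 -0.2975] yaw -0.001454905751057868 F [0.7678 0.7904 2.3206] T [ 0.0408 -0.0668  0.0091] op 0.019876452400223312 sumq 0.0179226830787913 [0.2417 0.5009 1.4643 0.0103 1.1943 1.7982]
shift tool y,z to centre mm [-0.0049  0.7936 -0.0407]
```

View pics/s4.png

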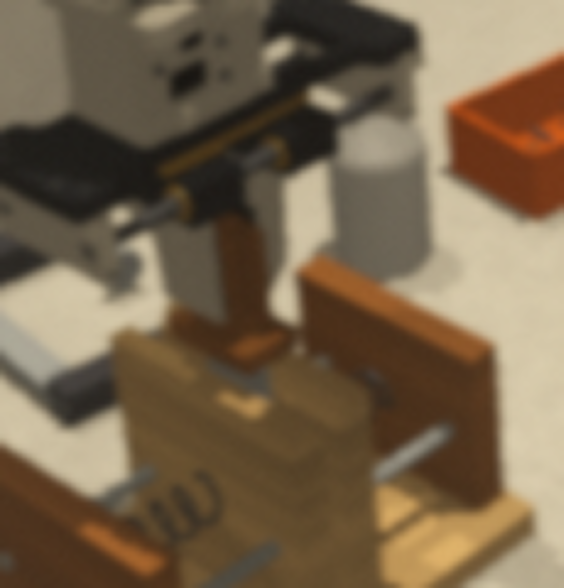

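View pics/t4.png

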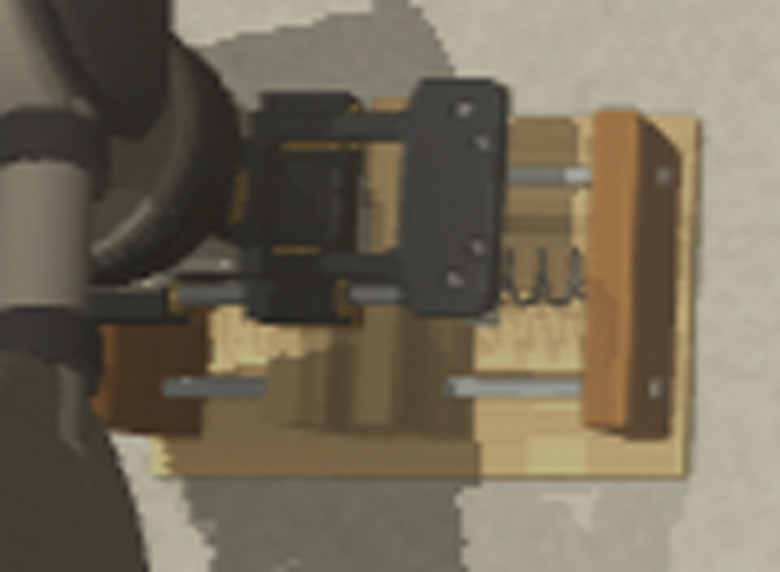

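```bash
python3 - <<'E'
from h import *
import cv2
a=cv2.imread("pics/top0.png"); b=robot.read_camera("top")[:,:,::-1].copy()
A=a[230:252,185:235];B=b[230:252,185:235]
B=np.clip(B.astype(float)*1.6,0,255).astype(np.uint8)
cv2.imwrite("pics/cmp.png",cv2.resize(np.vstack([A,B]),None,fx=13,fy=13,interpolation=cv2.INTER_CUBIC))
for n,im in(('a',a),('b',b)):
    p=im[239:244].astype(int).sum(2).mean(0); print(n,[(c,int(p[c])) for c in range(190,224)])
E
```

```text
a [(190, 423), (191, 418), (192, 426), (193, 428), (194, 428), (195, 428), (196, 426), (197, 436), (198, 437), (199, 438), (200, 438), (201, 430), (202, 337), (203, 321), (204, 335), (205, 345), (206, 270), (207, 239), (208, 329), (209, 421), (210, 437), (211, 438), (212, 438), (213, 394), (214, 277), (215, 214), (216, 219), (217, 227), (218, 228), (219, 231), (220, 234), (221, 241), (222, 268), (223, 307)]
b [(190, 269), (191, 269), (192, 268), (193, 270), (194, 269), (195, 270), (196, 269), (197, 268), (198, 269), (199, 269), (200, 260), (201, 239), (202, 235), (203, 242), (204, 245), (205, 207), (206, 199), (207, 204), (208, 205), (209, 235), (210, 266), (211, 272), (212, 271), (213, 272), (214, 270), (215, 229), (216, 215), (217, 205), (218, 207), (219, 208), (220, 213), (221, 216), (222, 223), (223, 243)]
```

View pics/cmp.png

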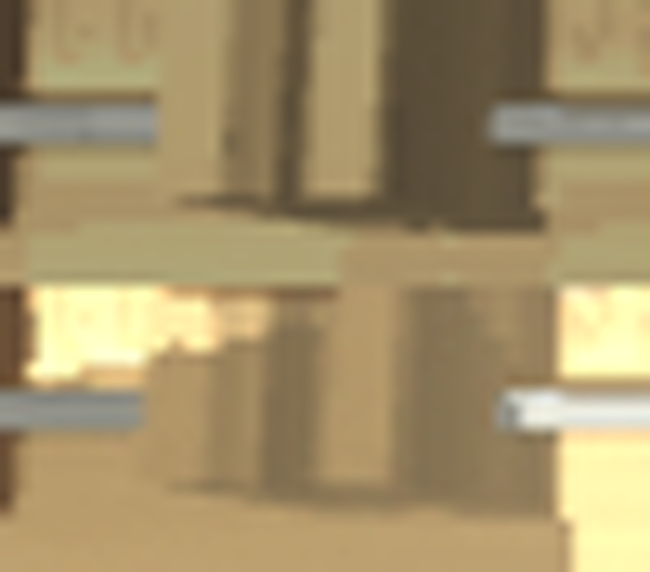

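Compared with the start, the left plate's edges moved about 1.2 px to the left (2.5 mm) and the right plate's about 1.1 px to the right (2.3 mm), so both plates are pushed apart evenly. Next I'll check the depth against the side picture.

Request:
play_rows:
  moves:
    - [[0.001,0,0,0,-1],[0,0,0,0,-1],[0,0,0,0,-1],[0,0,0,0,-1],[0,0,0,0,-1],[0,0,0,0,-1],[0,0,0,0,-1],[0,0,0,0,-1],[0,0,0,0,-1],[0,0,0,0,-1]]

```text
time: 18.6
tool_pos: [0.5344, 0.2136, 0.1591]
tool_rot: [-0.262, 1.551, 2.89]
contact_force: [1.1, 0.4, 1.2]
opening: 0.0201
```

```bash
python3 tip.py; python3 - <<'E'
from tip import *
import cv2
s,M,R,cc,tip=gauge()
x0,y0,f=215,200,8
im=robot.read_camera("side")[:,:,::-1]; k=cv2.resize(im[y0:275,x0:295],None,fx=f,fy=f,interpolation=cv2.INTER_CUBIC)
for zz in(-.037,-.025):
    for a in(-1,1):
        for b in(-1,1):
            u=proj('side',cc+R@[a*.026,b*.016,zz])[0]; cv2.circle(k,tuple(int(v) for v in((u-[x0,y0]+.5)*f)),3,(0,0,255),-1)
for u in proj('side',world((.5334,.213,.012),[(sx*.06,y,.128) for sx in(-1,1) for y in(.023,.011,-.011,-.023)])): cv2.circle(k,tuple(int(v) for v in((u-[x0,y0]+.5)*f)),3,(255,0,0),-1)
cv2.imwrite("pics/s5.png",k)
E
```

```text
t 18.6 tcp [0.5344 0.2136 0.1591] grip [0.5342 0.2135 0.175 ] tip [0.5325 0.2142 0.058 ]
tip rel gap x,y mm -0.8994815533010212 1.165391055440143 grip rel 0.8214900650789919 0.5315053831233323 shoulder under above plates mm 9.974935595284062
tilt deg x,y [ 0.8464 -0.3003] yaw -0.0014238919715118138 F [1.1197 0.3694 1.1549] T [ 0.0041 -0.0624  0.06  ] op 0.020076816905373017 sumq 0.01781001781462699 [0.2418 0.5019 1.4657 0.0103 1.1918 1.7982]
shift tool y,z to centre mm [-0.0052  0.8484 -0.0402]
```

View pics/s5.png

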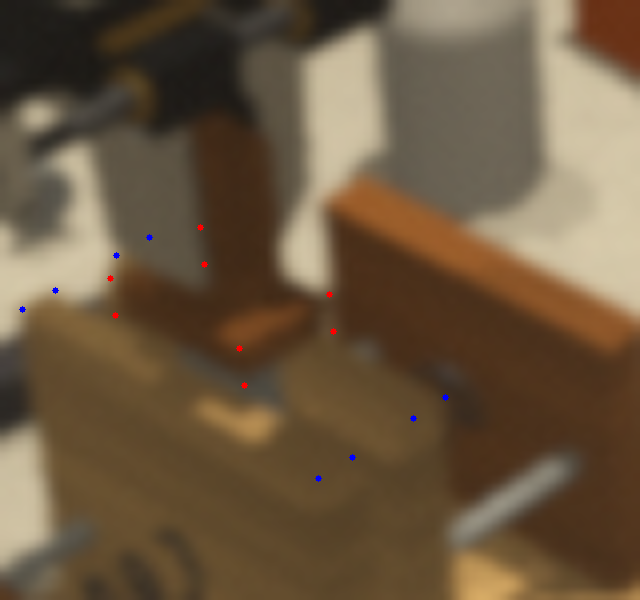

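The projected shoulder sits about 1–2 px below the visible one. I'll check for slip in the grip by comparing patch motion with the picture taken before insertion.

```bash
python3 - <<'E'
from tip import *
import cv2
s,M,R,cc,tip=gauge()
b=np.ascontiguousarray(robot.read_camera("side")[:,:,::-1]); cv2.imwrite("pics/side5.png",b)
a=cv2.imread("pics/side2.png")
M2=Ro.from_euler('xyz',[-.19,1.545,2.963]).as_matrix(); t2=np.array([.5341,.2123,.2639]); R2=M2@Rl; c2=t2+M2@cl
out=[]
for im,R_,c_,n in((a,R2,c2,'a'),(b,R,cc,'b')):
    u=proj('side',c_+R_@[0,0,-.02])[0]
    print(n,u)
    # warp so predicted point is at fixed place, scale 10
    f=9; W=np.float32([[f,0,200-f*u[0]],[0,f,300-f*u[1]]])
    w=cv2.warpAffine(im,W,(400,560),flags=cv2.INTER_CUBIC)
    for zz in(-.037,-.025):
        for p in((-.026,.016),(.026,.016),(-.026,-.016)):
            v=proj('side',c_+R_@[*p,zz])[0]; cv2.circle(w,tuple(int(q) for q in W@[*v,1]),2,(0,0,255),-1)
    out.append(np.clip(w*1.5,0,255).astype(np.uint8))
cv2.imwrite("pics/slip.png",np.hstack(out))
E
```

```text
a [237.3563 190.8104]
b [241.7038 233.3711]
```

View pics/slip.png

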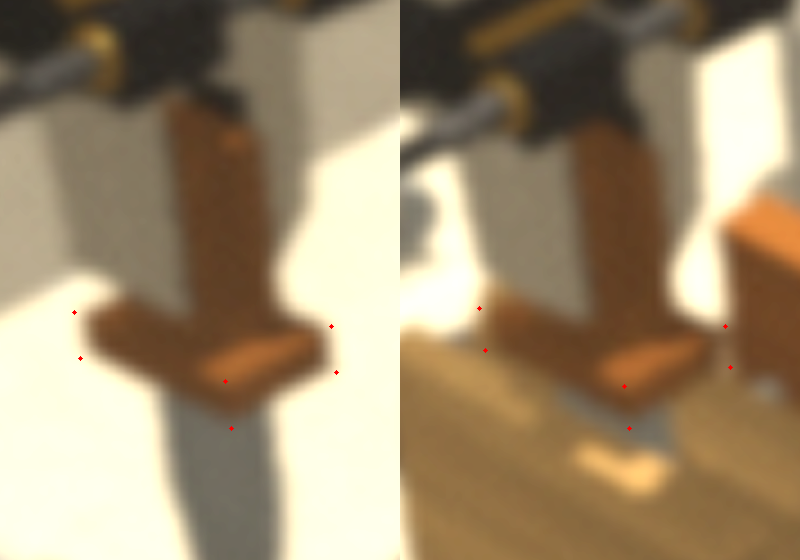

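```bash
python3 - <<'E'
from tip import *
z=.128
L=[(.06,.02,z),(-.06,.02,z),(.06,-.02,z),(-.06,-.02,z),(-.06,.008,z)]
m=np.array([(218.7,237.5),(255,258.5),(232,229.9),(268.9,248.7),(260.1,255.4)])
print('jig meas-pred',m-proj('side',world((.5334,.213,.012),L)))
z=.104
m=np.array([(348,180.9),(379.7,186.8),(403.9,150),(376,144.9)])
print('rack',m-proj('side',world((.5592,-.318,.318),[(.045,.125,z),(-.045,.125,z),(-.045,-.125,z),(.045,-.125,z)])))
s,M,R,cc,tip=gauge()
p=cc+R@[-.026,.016,-.037]; print(proj('side',p),proj('side',p+[0,0,.001]))
E
```

```text
jig meas-pred [[ 0.3763 -0.1132]
 [-0.4108 -0.1814]
 [-0.1362  0.1815]
 [-0.3167 -1.09  ]
 [ 0.4776 -0.569 ]]
rack [[ 0.2262 -0.049 ]
 [ 0.2498 -0.0465]
 [-0.4786  0.7145]
 [-0.1251  0.0346]]
[[245.0138 247.6713]] [[244.9697 247.2869]]
```

The lit lower corner of the shoulder's top face lies within 0.5 px vertically of its projection, both before insertion (215,383 against 225,381) and now (612,390 against 624,386). So the gauge has not slipped, and the depth computed from the arm pose holds. Handing in.

```bash
python3 tip.py|head -3; python3 -c "
from cell import robot
print(robot.hand_in())"
```

```text
t 18.7 tcp [0.5344 0.2136 0.1591] grip [0.5342 0.2135 0.175 ] tip [0.5325 0.2141 0.058 ]
tip rel gap x,y mm -0.8834268959524838 1.1444271244636952 grip rel 0.8313915283275384 0.5115602333862174 shoulder under above plates mm 9.991023715087282
tilt deg x,y [ 0.8434 -0.2998] yaw -0.00144499378192167 F [0.534  0.5478 0.932 ] T [ 0.02   -0.1066  0.0346] op 0.019588226438747407 sumq 0.017760943021270847 [0.2418 0.5018 1.4657 0.0103 1.1918 1.7982]
the job is handed in; nothing more can be done
None
```

The stepped gauge (brown, flat grip, from the rack's far slot) is in the jig with its thick part between the plates, and the arm is still holding it. I handed the job in at 18.7 s.

**Last checks**
- **Depth:** the shoulder's underside is about 10.0 mm above the plates' tops, worked out from the arm pose.
- **Plates:** the top camera shows the left plate moved about 2.5 mm and the right about 2.3 mm, where about 3 mm each was expected.
- **Forces and grip:** contact forces at my checks were under 3 N, and the finger opening was a steady 20 mm.

**Disagreements**
- **Lean:** the gauge leans about 0.8° along the gap and 0.3° across it. A fast sweep caused the lean along the gap (about 1.1°). My two attempts to undo it failed, and it only eased during insertion.
- **Off-centre:** the arm pose puts the blade 0.5–1.1 mm towards +y, while the picture shows the plates opened almost equally.
- **Blurred edge:** in the side view the shoulder's lower corner looked 1–2.5 px higher than projected, which would mean the shoulder sits a few millimetres higher. Its clearly lit upper corner matched to within 0.5 px, so I took it that the gauge had not slipped.

I saw no contact with the other gauge, the look-alikes or anything else on the bench. I did not take a last picture of the rack to confirm it.

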